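Reference plates ready and photometer cover held open

ROBOT

A 6-joint arm with a two-finger parallel gripper is mounted at the origin on the work surface. World frame = base frame: x ahead of the robot, y to its left, z up, the work surface at z = 0. Lengths are in m, angles in rad, forces in N, time in s.
With the tool pointing down it reaches from about 0.325 to 0.925 m from the base axis. Payload 3.1 kg.
Tool frame: the origin (TCP) lies at the centre of the arm's flange, where the gripper is bolted on; the fingertips stand 173 mm ahead of it and the grasp point (between the pads) lies 155 mm ahead of it; z points along the fingers, y is the line along which they close (so a half turn about z gives the same grasp; the last joint's range is limited). The gripper opens to 85 mm and grips with 20 to 120 N. Pads are 22 mm wide; open, the fingers measure 114 mm over their backs; the gripper's body (76 mm by 85 mm) begins 54 mm behind the grasp point. The pads swing forward as they close: fully open they stand 13 mm farther back than shut.
Start: joints at [-1.376, 0.217, 1.613, -0, 1.311, -0.112], TCP at [0.189, -0.596, 0.405] pointing down, gripper open.
Joint ranges: [-2.75, 2.75], [-0.78, 2.1], [0.31, 2.55], [-1.13, 4.27], [0.13, 2.63], [-2.58, 2.58]. Speed limits (rad/s): [2.79, 2.79, 3.14, 3.14, 3.14, 3.14].

INTERFACE

Orientations are given as a rotation vector (axis times angle).
In Python, from rig import * gives the robot as it stands.
- The arm moves only by the tool step_arm, never from a script. Its argument "moves" is a list that holds one entry, the list of rows, each a list of 5 numbers: the closure, from 0 (fully open) to 1 (shut), then the shift along the tool's x, y, z in units of 40 mm (1.0 is 40 mm), then the turn about the tool's z in units of 0.12 rad (1.0 is 0.12 rad). A call has 1 to 12 rows; each row shifts and turns the commanded pose from where the row before left it, along the tool's axes as they then stand; what a row does not reach is not made up. A row lasts 1/10 s, in which the tool goes at most 50 mm and 8.59 degrees, less where a joint would pass 70% of its speed; a pose out of reach is approached as far as the arm can. A call with a number of a shift or a turn outside -1 to 1 is refused whole. A call with a gripper value outside its range is refused whole. The fingers move at their own pace and stop on an object; "newtons" is the grip in N (left out, the last holds). Time passes only in rows, so rows that do not move let the fingers close. It gives the time, the measured TCP pose, the force, the opening and the grip force at its end, in the units of the state.
- state(): the state, without advancing time (a new reading comes with each control period).
- grab_frame(name): name is "scene" or "top" or "wrist"; returns a dict with "image" (420x560x3 uint8, red, green, blue), "depth" (420x560 float32, m along the optical axis (not along the pixel's ray), 0 where there is no reading), "fovy" (degrees; the focal length in pixels is half the picture's height over the tangent of half this angle, whatever the lens; pixels are square), "cx", "cy" (the principal point, pixels), "k1" (the pictures are not rectified: a ray, as slopes to the right and down, at radius r is drawn at 1 + k1 r^2 times it, then the intrinsics apply), "world_from_camera" (4x4, takes a point from camera to world coordinates); the wrist camera has in their place "hand_eye" (4x4, takes a point from camera to tool coordinates, whose origin is the TCP and whose axes are the flange's). Camera axes: x right, y down, z forward; pixel columns grow to the right and rows downward; lengths in m; the calibration is good to about 2 mm. A picture is of the moment at which its call begins: read the wrist's pose just before it.
- job_done(): hands the job in; it is judged then, once.
The state is a dict: "time": time; "q": joint angles; "joint_velocities": joint speeds; "joint_efforts": joint torques, N m; "position": TCP position; "eef_rot": TCP orientation; "force": force on the tool from outside, world axes, zero at the start; "torque": the same for the moment, N m; "grip_width": finger opening in m; "grip_force": force on a finger pad.
Only numpy, scipy, OpenCV 4.12 (cv2) and the standard library are available. Lean on these libraries where they do the work, as an engineer would, in place of code of your own. Each camera call takes 0.05 s, during which the arm holds its last target. There are 200 camera calls.

TASK

I am about to check the photometer with its reference plates: first stand the white plate from the drying stand upright, short edge down, fully home in the free slot of the rack with the other two and let go of it. Then lift the photometer's cover by its knob and hold it open at 50 degrees from shut (within 5 degrees), so that I can lay the plates on the window; finish while still holding the cover there, because it falls shut when let go. Leave everything else where it stands.

Things in the scene. Friction and masses are not known exactly. Their poses are not given: they have to be found in the camera images.
- plate: White ceramic reference plate to be racked, loose, about 0.15 kg: 8 mm thick (own x), 75 wide (y), 100 tall (z). Origin: middle of its lower short edge; z runs up the plate. At the start it leans 30 degrees from vertical on the stand, top towards the robot; the backrest covers only the lower 55 mm of its -x face, so its upper 45 mm can be pinched across the thickness, fingers along own z.
- plate_center (a point): Middle of the same plate, 50 mm up from its lower edge; axes as the plate.
- stand: Fixed grey drying stand with steel backrest and front lip 6 mm high; it holds the plate's lower edge 35 mm above the table. Base 120 x 90 x 8 mm, origin under it near its middle; y along the plate's width, backrest towards -x. Stand and rack may change places.
- rack: Fixed dark steel rack, 164 (x) x 90 (y) x 35 mm high, origin under its centre, with three slots across it (running along its y) at x = -48, 0 and +48 mm. Each slot is 12 mm wide, 25 mm deep, its floor 10 mm above the table, open at both ends. Two slots hold plates, one is free.
- free_slot (a point): Middle of the free slot, on its floor (10 mm above the table); x across the slot (along the rack's row), y along it, z up. A seated plate has its lower edge here, centred, thickness along x, width along y (either face either way). A small brass clip on the rack's +y side marks this slot.
- photometer: Fixed bench photometer, 300 (x) x 260 (y) x 130 mm high, grey on a black base, origin under its centre, front face on its -x side. Screen on its right (-y) half, sample well with the hinged cover on its left (+y) half.
- cover (a joint): Angle of the photometer's black cover, rad: 0 shut (flat), grows as its free (front, robot-side) edge rises, stop at 1.5; 50 degrees is 0.873. It weighs about 0.3 kg, is lightly sprung and falls shut from any angle when let go; lifting at the knob takes about 2 to 3 N.
- cover_hinge (a point): Middle of the cover's hinge line, at its far edge, 136 mm above the table. Axes turn with the cover: y along the hinge (the photometer's y), x from the free edge towards the hinge, z out of the cover's top.
- cover_knob (a point): Centre of the knob: aluminium barrel 24 mm in diameter, 26 long, axis parallel to the hinge, on a 12 x 14 mm stem. In the cover's axes it is 132 mm from the hinge (-x) and 37 up; 173 above the table when shut. Cover: plate 150 x 118 x 10 mm, top face 30 mm below the knob's centre. Pinched on its two flat ends the knob turns between the pads, so the tool may keep pointing down.
- plate_b: Second reference plate, same as the first, loose, standing in the rack: leave it. Origin middle of its lower edge.
- plate_c: Third reference plate, same again, loose, standing in the rack: leave it. Origin middle of its lower edge.
- vial_a: Bystander: small glass vial with black cap, 26 mm diameter, 65 mm tall, between rack and stand; origin under it.
- vial_b: Bystander: the same kind of vial, farther back; origin under it.
- jar: Bystander: amber jar, 56 mm diameter, 100 mm tall; origin under it.
- beaker: Bystander: glass beaker, 70 mm diameter, 85 mm tall; origin under it.
- dish: Bystander: shallow white dish 90 x 60 x 20 mm right of the photometer; origin under it.
- flask: Bystander: white plastic bottle, 60 mm diameter, 150 mm tall, right of the photometer; origin under it.

How it is judged:
By the outcome, as a careful person would: the job done as asked, in the order asked, and still so for the second after the job is handed in, while the arm keeps its last pose, push and grip.
It also fails if it takes over 53 s, if anything falls off the work surface, if the arm or the gripper's body presses on something with over 40 N, if the wrist force passes 120 N, or if a joint passes its speed limit or range.

## Working session

There is one attempt and no reset: what is moved stays moved. The work goes in short steps, Python scripts to look and compute and a tool call to move; the robot and the scene stay as the last step left them, time stands still between calls to the robot, and variables do not carry over. Pictures are saved under pics/ and viewed, at most 13 in all, crops included, and the job is handed in when it is done.

Besides the shell and the picture viewer there is one more tool, called after "Call:" as name([rows], argument=value, ...), one row to a line, values as JSON. step_arm: Moves the arm, as the interface text tells. Shifts and turns lie within -1 to 1; 1 stands for 40 mm of shift or 0.12 rad of turn. Its arguments: {"type":"object","properties":{"moves":{"type":"array","items":{"type":"array","items":{"type":"array","items":{"type":"number"}}}},"newtons":{"type":"number"}},"required":["moves"]}

```bash
mkdir -p pics; cat > h.py <<'E'
from rig import *
import numpy as np, cv2
from scipy.spatial.transform import Rotation as R
def snap(n,tag):
    s=state(); f=grab_frame(n)
    T=f.get("world_from_camera")
    if T is None:
        M=np.eye(4); M[:3,:3]=R.from_rotvec(s["eef_rot"]).as_matrix(); M[:3,3]=s["position"]; T=M@np.array(f["hand_eye"])
    np.savez(f"pics/{tag}.npz",image=f["image"],depth=f["depth"],T=T,p=[f["fovy"],f["cx"],f["cy"],f["k1"]])
    cv2.imwrite(f"pics/{tag}.png",f["image"][:,:,::-1])
def load(tag): return np.load(f"pics/{tag}.npz")
def cloud(tag):
    d=load(tag); fovy,cx,cy,k1=d["p"]; F=210/np.tan(np.radians(fovy)/2)
    v,u=np.mgrid[0:420,0:560].astype(float)
    K=np.array([[F,0,cx],[0,F,cy],[0,0,1]])
    n=cv2.undistortPoints(np.stack([u,v],-1).reshape(-1,1,2),K,np.array([k1,0,0,0.])).reshape(420,560,2)
    z=d["depth"]; P=np.dstack([n*z[...,None],z])
    W=P@d["T"][:3,:3].T+d["T"][:3,3]; W[z==0]=np.nan
    return W
E
python3 - <<'E'
from h import *
snap("scene","s1"); snap("top","t1")
s=state(); print(s["time"],s["position"],s["eef_rot"],s["q"],s["grip_width"])
for t in("s1","t1"):
    d=load(t); print(d["p"],d["T"].round(3).tolist())
a=cv2.imread("pics/s1.png"); b=cv2.imread("pics/t1.png")
E
```

```text
0.1 [ 0.18870826 -0.59545565  0.40348411] [-3.10255432e+00 -4.79743497e-01  1.32086427e-04] [-1.37619626e+00  2.17694397e-01  1.61478246e+00  5.30369295e-06
  1.31128383e+00 -1.12228403e-01] 0.08555119287538776
[4.30178180e+01 2.83546972e+02 2.15676325e+02 8.42713156e-03] [[0.119, 0.556, -0.823, 1.667], [0.993, -0.078, 0.091, -0.188], [-0.014, -0.828, -0.561, 0.837], [0.0, 0.0, 0.0, 1.0]]
[5.62577896e+01 2.73689075e+02 2.13183227e+02 1.02874216e-02] [[-0.009, -0.977, 0.212, 0.408], [-1.0, 0.008, -0.009, -0.072], [0.007, -0.213, -0.977, 1.105], [0.0, 0.0, 0.0, 1.0]]
```

View pics/s1.png

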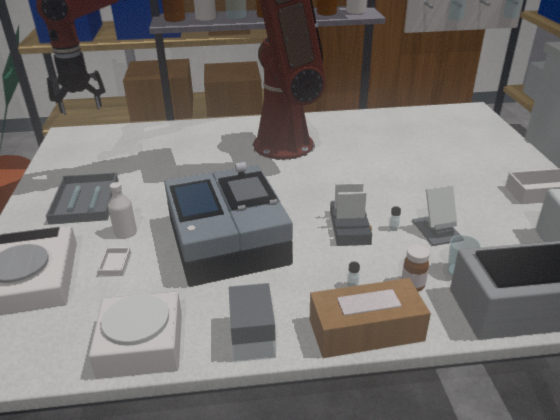

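View pics/t1.png

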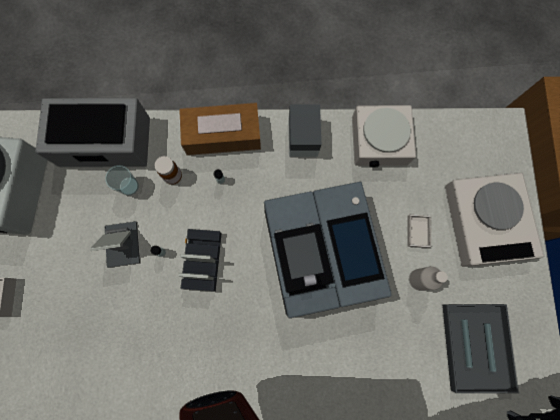

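Stand is at top px (122,245), rack (203,260), vial between (156,251), photometer (327,248), knob (310,280). Enlarging.

```bash
python3 - <<'E'
from h import *
b=cv2.imread("pics/t1.png")[205:310,75:245]
cv2.imwrite("pics/c1.png",cv2.resize(b,None,fx=4.7,fy=4.7,interpolation=cv2.INTER_CUBIC))
b=cv2.imread("pics/s1.png")[165:255,315:475]
cv2.imwrite("pics/c2.png",cv2.resize(b,None,fx=5,fy=5,interpolation=cv2.INTER_CUBIC))
W=cloud("t1")
for n,(u,v) in dict(table=(250,330),knob=(310,280),kn2=(307,280),plateTop=(110,240)).items(): print(n,W[v,u].round(4))
E
```

```text
table [ 0.3261 -0.0146  0.0009]
knob [ 0.4495 -0.1626  0.184 ]
kn2 [ 0.4496 -0.1557  0.183 ]
plateTop [0.5613 0.3452 0.0886]
```

View pics/c1.png

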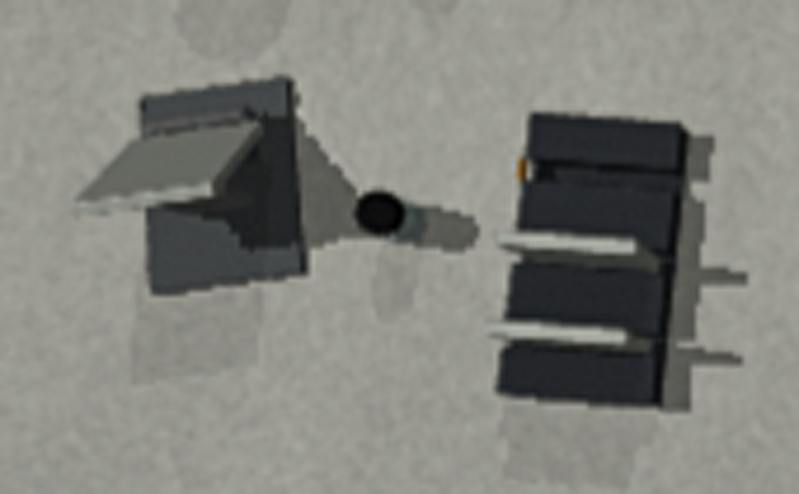

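View pics/c2.png

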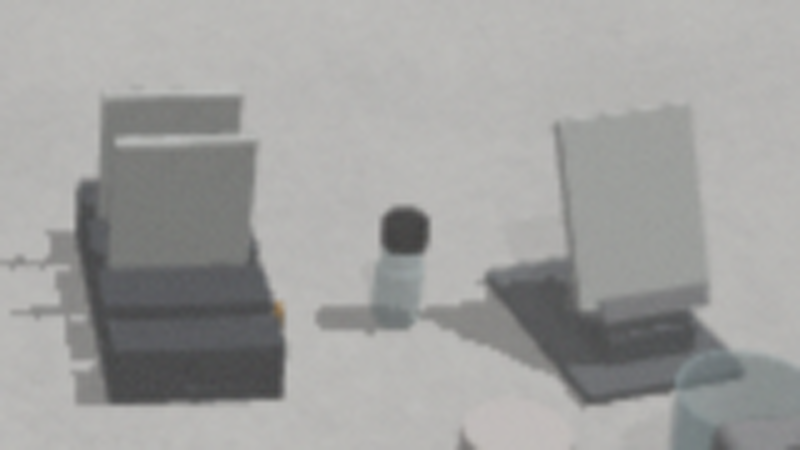

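```bash
cat >> h.py <<'E'
def rect(P):
    c,wh,a=cv2.minAreaRect((P[:,:2]*1000).astype(np.float32)); return np.round(c,1),np.round(wh,1),round(a,2)
def pca(P):
    c=P.mean(0); w,V=np.linalg.eigh(np.cov((P-c).T)); return c,w,V
E
python3 - <<'E'
from h import *
for t in("t1","s1"):
    W=cloud(t); I=load(t)["image"]; P=W.reshape(-1,3); C=I.reshape(-1,3).astype(int)
    ok=~np.isnan(P).any(1); P=P[ok]; C=C[ok]
    box=lambda x0,x1,y0,y1,z0,z1:(P[:,0]>x0)&(P[:,0]<x1)&(P[:,1]>y0)&(P[:,1]<y1)&(P[:,2]>z0)&(P[:,2]<z1)
    m=box(.4,.65,.02,.2,.031,.039); print(t,"racktop",m.sum(),rect(P[m]))
    m=box(.4,.65,.02,.2,.1,.12); print("plates top",m.sum(),[ (rect(P[m&s])) for s in [box(.4,.505,0,.3,0,1),box(.505,.65,0,.3,0,1)] if (m&s).sum()>3])
    m=box(.4,.65,.25,.45,.004,.012); print("standbase",m.sum(),rect(P[m]))
    m=box(.4,.65,.22,.45,.088,.13); Q=P[m]; c,w,V=pca(Q); print("plate",m.sum(),c,V[:,0],Q.min(0),Q.max(0))
    m=box(.3,.9,-.4,.0,.122,.14); print("phot",m.sum(),rect(P[m]))
    m=box(.3,.9,-.4,.0,.16,.2); print("knob",m.sum(),rect(P[m]),P[m].mean(0),P[m][:,2].max())
E
```

```text
t1 racktop 1443 (array([514.6, 120.8]), array([ 92.2, 163.8]), 85.24)
plates top 207 [(array([466.7, 123.7]), array([74.3,  8. ]), 85.12), (array([514.5, 120.1]), array([75.4,  8.2]), 84.99)]
standbase 980 (array([524.7, 346.4]), array([200.4, 243.5]), 87.89)
plate 250 [0.54677164 0.34174569 0.11154368] [0.81114775 0.10524841 0.57529306] [0.53148838 0.30571544 0.08818348] [0.56619471 0.38014642 0.12643737]
phot 9284 (array([ 533.2, -210. ]), array([299.6, 260.5]), 11.19)
knob 120 (array([ 450.2, -162. ]), array([23.3, 26.1]), 10.42) [ 0.44979688 -0.16127082  0.1814488 ] 0.18776995939357766
s1 racktop 659 (array([519. , 118.5]), array([ 93.8, 165.2]), 85.55)
plates top 256 [(array([470.9, 119.9]), array([76.5, 18.3]), 89.74), (array([517.1, 117.5]), array([74., 16.]), 85.28)]
standbase 441 (array([541.4, 314.5]), array([181., 102.]), 30.78)
plate 420 [0.55101632 0.34000397 0.10564779] [0.8452591  0.12094228 0.52049017] [0.53294112 0.30352737 0.08809425] [0.56950636 0.37899748 0.12590481]
phot 5558 (array([ 535.7, -212.3]), array([308.2, 260.4]), 11.42)
knob 103 (array([ 455.7, -164.4]), array([21.2, 26.6]), 10.14) [ 0.45873284 -0.16495925  0.17595083] 0.18665669467283985
```

```bash
cat >> h.py <<'E'
def plan(tgt,yaw,clo,st=None,step=.04):
    """rows to bring the TCP to tgt with the tool's y at world yaw (deg); returns rows"""
    s=state(); p=np.array(s["position"]); M=R.from_rotvec(s["eef_rot"]).as_matrix()
    y0=np.arctan2(M[1,1],M[0,1]); dy=(np.radians(yaw)-y0+np.pi)%(2*np.pi)-np.pi
    d=np.array(tgt)-p; n=int(np.ceil(max(np.linalg.norm(d)/step,abs(dy)/.12,1)))
    print("at",p.round(4),"yaw",np.degrees(y0).round(2),"tilt",M[:,2].round(4),"n",n)
    rows=[]
    for i in range(n):
        a=dy*i/n; Rz=R.from_euler("z",a).as_matrix()
        rows.append([clo]+list(((Rz@M).T@(d/n)/.04).round(2))+[round(-dy/n/.12,2)])
    for k in range(0,n,12): print(str(rows[k:k+12]).replace(" ",""))
E
python3 -c "
from h import *
plan([.556,.342,.40],7.5,0)"
```

```text
at [ 0.1887 -0.5955  0.4035] yaw -72.42 tilt [-4.0e-04  2.1e-03 -1.0e+00] n 26
[[0,np.float64(0.61),np.float64(-0.75),np.float64(0.01),np.float64(-0.45)],[0,np.float64(0.65),np.float64(-0.72),np.float64(0.01),np.float64(-0.45)],[0,np.float64(0.69),np.float64(-0.68),np.float64(0.0),np.float64(-0.45)],[0,np.float64(0.72),np.float64(-0.65),np.float64(0.0),np.float64(-0.45)],[0,np.float64(0.76),np.float64(-0.61),np.float64(0.0),np.float64(-0.45)],[0,np.float64(0.79),np.float64(-0.56),np.float64(0.0),np.float64(-0.45)],[0,np.float64(0.82),np.float64(-0.52),np.float64(0.0),np.float64(-0.45)],[0,np.float64(0.84),np.float64(-0.48),np.float64(0.0),np.float64(-0.45)],[0,np.float64(0.87),np.float64(-0.43),np.float64(0.0),np.float64(-0.45)],[0,np.float64(0.89),np.float64(-0.38),np.float64(0.0),np.float64(-0.45)],[0,np.float64(0.91),np.float64(-0.34),np.float64(0.0),np.float64(-0.45)],[0,np.float64(0.92),np.float64(-0.29),np.float64(0.0),np.float64(-0.45)]]
[[0,np.float64(0.94),np.float64(-0.24),np.float64(0.0),np.float64(-0.45)],[0,np.float64(0.95),np.float64(-0.19),np.float64(0.0),np.float64(-0
[... 175 characters left out ...]
float64(-0.03),np.float64(0.0),np.float64(-0.45)],[0,np.float64(0.97),np.float64(0.02),np.float64(0.0),np.float64(-0.45)],[0,np.float64(0.97),np.float64(0.07),np.float64(0.0),np.float64(-0.45)],[0,np.float64(0.96),np.float64(0.12),np.float64(0.0),np.float64(-0.45)],[0,np.float64(0.95),np.float64(0.18),np.float64(0.0),np.float64(-0.45)],[0,np.float64(0.94),np.float64(0.23),np.float64(0.0),np.float64(-0.45)],[0,np.float64(0.93),np.float64(0.28),np.float64(0.0),np.float64(-0.45)],[0,np.float64(0.91),np.float64(0.33),np.float64(0.0),np.float64(-0.45)]]
[[0,np.float64(0.89),np.float64(0.37),np.float64(0.0),np.float64(-0.45)],[0,np.float64(0.87),np.float64(0.42),np.float64(0.0),np.float64(-0.45)]]
```

Call:
step_arm([
  [[0, 0.61, -0.75, 0, -0.45], [0, 0.65, -0.72, 0, -0.45], [0, 0.69, -0.68, 0, -0.45], [0, 0.72, -0.65, 0, -0.45], [0, 0.76, -0.6, 0, -0.45], [0, 0.79, -0.56, 0, -0.45], [0, 0.82, -0.52, 0, -0.45], [0, 0.84, -0.48, 0, -0.45], [0, 0.87, -0.43, 0, -0.45], [0, 0.89, -0.38, 0, -0.45], [0, 0.91, -0.34, 0, -0.45], [0, 0.92, -0.29, 0, -0.45]],
], newtons=40)

```text
time: 1.3
position: [0.3581, -0.1611, 0.4044]
eef_rot: [-2.789, -1.446, -0.0]
force: [0.3, 0.5, 0.2]
grip_width: 0.0851
grip_force: 0.0
```

Call:
step_arm([
  [[0, 0.94, -0.24, 0, -0.45], [0, 0.95, -0.19, 0, -0.45], [0, 0.96, -0.13, 0, -0.45], [0, 0.96, -0.08, 0, -0.45], [0, 0.97, -0.03, 0, -0.45], [0, 0.97, 0.02, 0, -0.45], [0, 0.97, 0.07, 0, -0.45], [0, 0.96, 0.12, 0, -0.45], [0, 0.95, 0.18, 0, -0.45], [0, 0.94, 0.23, 0, -0.45], [0, 0.93, 0.28, 0, -0.45], [0, 0.91, 0.33, 0, -0.45]],
])

```text
time: 2.5
position: [0.5255, 0.2727, 0.404]
eef_rot: [-2.182, -2.259, 0.002]
force: [0.2, -0.2, 0.9]
grip_width: 0.0855
grip_force: 0.0
```

```bash
sed -i 's/list(((Rz@M).T@(d\/n)\/.04).round(2))+\[round(-dy\/n\/.12,2)\]/[float(v) for v in ((Rz@M).T@(d\/n)\/.04).round(2)]+[round(float(-dy\/n\/.12),2)]/' h.py
python3 - <<'E'
from h import *
plan([.556,.342,.40],7.5,0)
snap("wrist","w1")
W=cloud("w1");P=W.reshape(-1,3);P=P[~np.isnan(P).any(1)]
box=lambda x0,x1,y0,y1,z0,z1:(P[:,0]>x0)&(P[:,0]<x1)&(P[:,1]>y0)&(P[:,1]<y1)&(P[:,2]>z0)&(P[:,2]<z1)
m=box(.4,.65,.02,.2,.031,.039); print("racktop",m.sum(),rect(P[m]) if m.sum()>3 else 0)
m=box(.4,.65,.24,.45,.09,.125); Q=P[m]
if len(Q): c,w,V=pca(Q); print("plate",m.sum(),c,V[:,0],Q.min(0),Q.max(0))
E
```

```text
at [0.5255 0.2727 0.404 ] yaw 1.98 tilt [-1.e-03 -6.e-04 -1.e+00] n 2
[[0,0.85,0.41,0.05,-0.4],[0,0.83,0.45,0.05,-0.4]]
racktop 8485 (array([515.8, 121.3]), array([ 94.2, 163.9]), 85.45)
plate 3812 [0.54681825 0.34601804 0.11173468] [0.80591275 0.1123123  0.58128357] [0.53099732 0.30605458 0.09000636] [0.5654655  0.38285393 0.12441505]
```

View pics/w1.png

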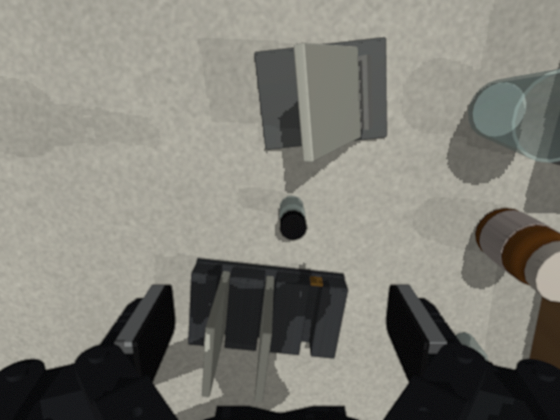

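Wrist view: plate (330,100) in stand, rack with free slot at its right end by the clip (316,281). Measurements agree between cameras. Approaching the plate.

Call:
step_arm([
  [[0, 0.87, 0.41, 0, -0.4], [0, 0.87, 0.45, 0, -0.4], [0, 0, 0, 0.9, 0], [0, 0, 0, 0.9, 0], [0, 0, 0, 0.9, 0], [0, 0, 0, 0.75, 0], [0, 0, 0, 0, 0]],
])

```text
time: 3.25
position: [0.5529, 0.341, 0.2599]
eef_rot: [-2.072, -2.355, 0.019]
force: [-0.6, -0.5, -0.7]
grip_width: 0.0856
grip_force: 0.0
```

```bash
python3 - <<'E'
from h import *
plan([.586,.350,.265],7.5,0.4,step=.01)
E
```

```text
at [0.5529 0.341  0.2599] yaw 7.32 tilt [-0.0118 -0.0057 -0.9999] n 4
[[0.4,0.03,0.21,-0.03,-0.01],[0.4,0.03,0.21,-0.03,-0.01],[0.4,0.03,0.21,-0.03,-0.01],[0.4,0.03,0.21,-0.03,-0.01]]
```

Call:
step_arm([
  [[0.2, 0.03, 0.21, -0.08, 0], [0.3, 0.03, 0.21, -0.03, 0], [0.4, 0.03, 0.21, -0.03, 0], [0.4, 0.03, 0.21, 0, 0], [0.4, 0, 0, 0, 0], [0.4, 0, 0, 0, 0]],
])

```text
time: 3.85
position: [0.5889, 0.3517, 0.2727]
eef_rot: [2.075, 2.359, 0.001]
force: [0.1, -0.2, -0.8]
grip_width: 0.0513
grip_force: 0.1
```

```bash
python3 - <<'E'
from h import *
s=state();print(s["force"],s["grip_width"]); plan([.586,.350,.265],7.5,0.4,step=.01)
snap("wrist","w2"); snap("scene","s2")
a=cv2.imread("pics/w2.png");b=cv2.imread("pics/s2.png")[100:270,370:530]
cv2.imwrite("pics/c3.png",np.hstack([cv2.resize(a,(400,300)),cv2.resize(b,(282,300))]))
E
```

```text
[ 0.1428577  -0.15873185 -0.76482286] 0.05134316531882529
at [0.5889 0.3517 0.2727] yaw 7.32 tilt [ 3.e-04  3.e-04 -1.e+00] n 1
[[0.4,-0.03,-0.08,0.19,-0.03]]
```

View pics/c3.png

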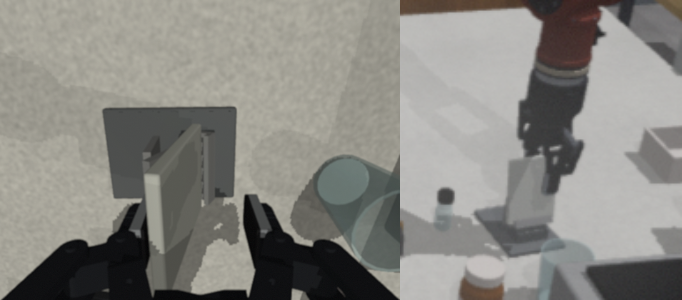

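The left finger touches the plate's back and has it swinging upright. Lower slightly and close.

Call:
step_arm([
  [[0.4, 0, -0.05, 0.18, 0], [0.6, 0, 0, 0, 0], [0.8, 0, 0, 0, 0], [1, 0, 0, 0, 0], [1, 0, 0, 0, 0], [1, 0, 0, 0, 0], [1, 0, 0, 0, 0]],
])

```text
time: 4.65
position: [0.5865, 0.3513, 0.265]
eef_rot: [-2.075, -2.359, 0.001]
force: [-1.3, 0.3, -0.7]
grip_width: 0.0075
grip_force: 42.9
```

```bash
python3 - <<'E'
from h import *
plan([.586,.350,.265],7.5,1,step=.01)
snap("wrist","w3"); snap("scene","s3")
a=cv2.imread("pics/w3.png");b=cv2.imread("pics/s3.png")[100:270,370:530]
cv2.imwrite("pics/c4.png",np.hstack([cv2.resize(a,(400,300)),cv2.resize(b,(282,300))]))
W=cloud("s3");P=W.reshape(-1,3);P=P[~np.isnan(P).any(1)]
m=(abs(P[:,0]-.59)<.03)&(abs(P[:,1]-.35)<.045)&(P[:,2]>.05)&(P[:,2]<.085); c,w,V=pca(P[m]); print("face",m.sum(),c,V[:,0],w)
E
```

```text
at [0.5865 0.3513 0.265 ] yaw 7.33 tilt [-5.e-04 -2.e-04 -1.e+00] n 1
[[1,-0.03,-0.02,0.0,-0.02]]
face 304 [0.5905001  0.34490594 0.06762671] [0.99298709 0.11395964 0.03146165] [1.04468269e-05 9.53380782e-05 5.16412110e-04]
```

View pics/c4.png

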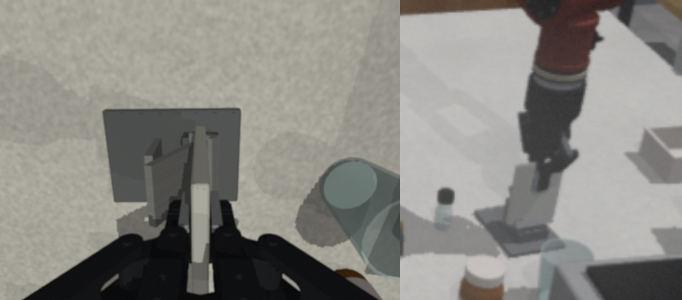

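Plate is upright and firmly gripped. Lift and carry over the rack.

Call:
step_arm([
  [[1, 0, 0, -0.3, 0], [1, 0, 0, -0.6, 0], [1, 0, 0, -0.8, 0], [1, 0, 0, -0.4, 0], [1, 0, 0, 0, 0]],
])

```text
time: 5.25
position: [0.5879, 0.352, 0.354]
eef_rot: [2.072, 2.356, 0.013]
force: [0.8, -0.2, -1.1]
grip_width: 0.0071
grip_force: 42.7
```

```bash
python3 - <<'E'
from h import *
print(state()["grip_width"]);plan([.563,.117,.345],-4.8,1,step=.03)
E
```

```text
0.007066627156546757
at [0.5879 0.352  0.354 ] yaw 7.34 tilt [ 0.0081  0.0037 -1.    ] n 8
[[1,-0.72,-0.17,0.02,0.22],[1,-0.72,-0.15,0.03,0.22],[1,-0.73,-0.13,0.03,0.22],[1,-0.73,-0.11,0.03,0.22],[1,-0.73,-0.09,0.03,0.22],[1,-0.73,-0.07,0.03,0.22],[1,-0.74,-0.06,0.03,0.22],[1,-0.74,-0.04,0.03,0.22]]
```

Call:
step_arm([
  [[1, -0.4, -0.1, 0, 0.22], [1, -0.72, -0.15, 0, 0.22], [1, -0.73, -0.13, 0, 0.22], [1, -0.73, -0.11, 0, 0.22], [1, -0.73, -0.1, 0, 0.22], [1, -0.73, -0.07, 0, 0.22], [1, -0.74, -0.06, 0, 0.22], [1, -0.74, -0.06, 0, 0.22], [1, -0.3, -0.03, 0, 0], [1, 0, 0, 0, 0], [1, 0, 0, 0, 0]],
])

```text
time: 6.35
position: [0.5595, 0.1177, 0.3482]
eef_rot: [-2.311, -2.125, 0.001]
force: [0.1, 0.8, -1.7]
grip_width: 0.0077
grip_force: 42.6
```

```bash
python3 - <<'E'
from h import *
plan([.563,.117,.345],-4.8,1,step=.03)
for n,t in(("wrist","w4"),("scene","s4"),("top","t4")): snap(n,t)
for t in("s4","t4","w4"):
    P=cloud(t).reshape(-1,3);P=P[~np.isnan(P).any(1)]
    m=(abs(P[:,0]-.563)<.025)&(abs(P[:,1]-.12)<.06)&(P[:,2]>.08)&(P[:,2]<.165)
    Q=P[m]; print(t,len(Q))
    if len(Q)>20:
        c,w,V=pca(Q); print(c.round(4),V[:,0].round(3),np.percentile(Q,[1,99],axis=0).round(4).tolist())
        print(rect(Q))
    m=(P[:,0]>.4)&(P[:,0]<.65)&(P[:,1]>.02)&(P[:,1]<.2)&(P[:,2]>.031)&(P[:,2]<.039); print(m.sum(),rect(P[m]) if m.sum()>3 else 0)
a=cv2.imread("pics/w4.png");b=cv2.imread("pics/s4.png")[100:270,280:440]
cv2.imwrite("pics/c5.png",np.hstack([cv2.resize(a,(400,300)),cv2.resize(b,(282,300))]))
E
```

```text
at [0.5595 0.1177 0.3482] yaw -4.8 tilt [-1.4e-03  7.0e-04 -1.0e+00] n 1
[[1,-0.01,0.09,0.08,-0.0]]
s4 460
[0.5634 0.1145 0.1428] [ 0.996 -0.085 -0.028] [[0.5564, 0.0778, 0.1201], [0.5699, 0.1509, 0.1644]]
(array([563. , 114.4]), array([74.9, 14.8]), 84.07)
660 (array([520.9, 117.4]), array([ 92.7, 167.1]), 85.36)
t4 43
[0.5542 0.0936 0.1429] [1.    0.009 0.014] [[0.5525, 0.0803, 0.1207], [0.5589, 0.1149, 0.1638]]
(array([553.9,  97.9]), array([ 6.4, 35.9]), 6.3)
1000 (array([513.6, 111. ]), array([ 72.6, 163.8]), 85.67)
w4 397
[0.563  0.1536 0.1458] [0.09  0.996 0.004] [[0.5591, 0.1522, 0.1227], [0.5669, 0.1542, 0.1645]]
(array([563. , 153.1]), array([1.9, 8. ]), 84.8)
12750 (array([516.2, 121.1]), array([ 92.9, 163.6]), 85.38)
```

View pics/c5.png

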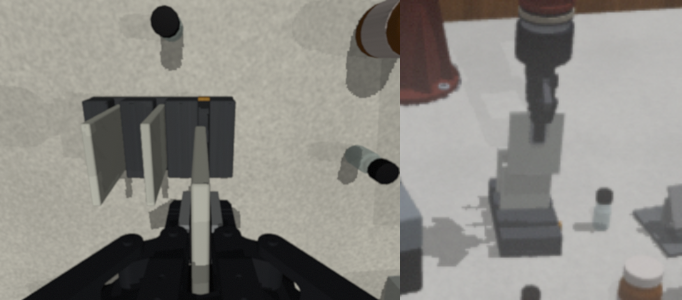

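Plate hangs upright just above the free slot (clip at (203,99) in the left view). Measure the slot and plate in the same wrist frame.

```bash
python3 - <<'E'
from h import *
from collections import Counter
P=cloud("w4").reshape(-1,3);P=P[~np.isnan(P).any(1)]
a=np.radians(-4.7); ex=np.array([np.cos(a),np.sin(a)]); ey=np.array([-ex[1],ex[0]])
o=np.array([.5162,.1211]); X=(P[:,:2]-o)@ex*1000; Y=(P[:,:2]-o)@ey*1000; Z=P[:,2]*1000
top=(abs(Z-35)<2.5)&(abs(Y)<44)
for y0 in(15,25,35):
    m=top&(abs(Y-y0)<5); h,_=np.histogram(X[m],np.arange(-86,87,2)); print(y0,h.tolist())
m=top;print("Y",np.percentile(Y[(abs(Z-35)<2.5)&(abs(X-24)<15)],[1,99]),"X",np.percentile(X[m],[.5,99.5]))
for zz in(40,60,80):
  m=(Z>zz)&(Z<zz+20)&(Y>20)&(Y<45)
  for x0 in(-48,0): 
    k=m&(abs(X-x0)<10); print(zz,x0,k.sum(),np.percentile(X[k],[2,50,98]).round(1),Y[k].max().round(1))
k=(abs(X-48)<12)&(Z>121)&(Z<150)&(Y>25);print("held",np.percentile(X[k],[2,98]),np.percentile(Y[k],[2,50,98]),Z[(abs(X-48)<12)&(Z>60)].min())
E
```

```text
15 [0, 0, 0, 0, 0, 0, 0, 0, 0, 0, 0, 0, 0, 0, 0, 0, 0, 0, 0, 0, 21, 5, 27, 29, 35, 31, 34, 31, 31, 33, 33, 35, 11, 1, 0, 0, 0, 0, 0, 0, 0, 0, 0, 0, 10, 0, 34, 29, 38, 31, 34, 32, 32, 36, 28, 38, 26, 37, 34, 30, 38, 24, 20, 11, 0, 0, 0, 0, 0, 6, 23, 39, 30, 33, 38, 27, 37, 30, 35, 28, 35, 35, 29, 23, 0, 0]
25 [0, 0, 22, 26, 21, 22, 19, 15, 12, 7, 4, 1, 0, 0, 0, 0, 0, 0, 0, 0, 22, 4, 26, 31, 34, 30, 34, 34, 36, 32, 33, 33, 35, 30, 30, 15, 13, 6, 1, 0, 0, 0, 0, 0, 14, 3, 25, 37, 29, 36, 33, 31, 39, 27, 36, 33, 32, 38, 25, 38, 36, 27, 37, 23, 0, 0, 0, 0, 0, 5, 34, 30, 39, 25, 39, 31, 34, 37, 28, 38, 32, 33, 38, 22, 0, 0]
35 [0, 0, 21, 37, 33, 32, 37, 31, 39, 29, 37, 30, 34, 29, 26, 25, 0, 2, 5, 2, 16, 2, 25, 36, 33, 35, 33, 37, 31, 33, 38, 32, 34, 35, 35, 30, 34, 38, 31, 26, 0, 3, 2, 3, 7, 0, 34, 31, 37, 31, 35, 39, 27, 38, 38, 28, 39, 31, 32, 40, 26, 38, 40, 22, 0, 0, 0, 0, 0, 1, 38, 26, 39, 37, 28, 39, 28, 37, 36, 29, 38, 35, 30, 25, 0, 0]
Y [-45.89743836 110.55596903] X [-79.64590646 232.07871838]
40 -48 243 [-50.  -44.3 -43.8] 36.2
40 0 136 [-3.1  3.6  3.9] 36.1
60 -48 305 [-50.4 -44.4 -43.9] 36.1
60 0 177 [-3.4  3.6  3.9] 36.2
80 -48 379 [-50.3 -44.4 -43.8] 36.1
80 0 218 [-3.2  3.6  3.9] 36.4
held [40.20725298 47.79953526] [35.20442768 36.336216   36.699118  ] 120.24195840548818
```

Need +4 mm across the slot. Shift, then partway down.

Call:
step_arm([
  [[1, 0, 0.1, 0, 0], [1, 0, 0, 0.4, 0], [1, 0, 0, 0.7, 0], [1, 0, 0, 0.5, 0], [1, 0, 0, 0.2, 0], [1, 0, 0, 0, 0], [1, 0, 0, 0, 0]],
])

```text
time: 7.2
position: [0.5642, 0.1174, 0.2774]
eef_rot: [2.311, 2.127, 0.001]
force: [0.6, -0.1, -1.1]
grip_width: 0.0076
grip_force: 42.6
```

```bash
python3 - <<'E'
from h import *
plan([.5635,.1173,.238],-4.8,1,step=.03); snap("wrist","w5")
P=cloud("w5").reshape(-1,3);P=P[~np.isnan(P).any(1)]
a=np.radians(-4.7); ex=np.array([np.cos(a),np.sin(a)]); ey=np.array([-ex[1],ex[0]])
o=np.array([.5162,.1211]); X=(P[:,:2]-o)@ex*1000; Y=(P[:,:2]-o)@ey*1000; Z=P[:,2]*1000
m=(abs(Z-35)<2.5)&(abs(Y-40)<4);x=X[m]
print("slot",x[x<46].max(),x[(x>50)&(x<70)].min(), "rack", np.percentile(x[abs(x)<90],[1,99]))
k=(abs(X-48)<12)&(Z>55)&(Z<110)&(Y>25);print("held",np.percentile(X[k],[2,98]),np.percentile(Y[k],[2,50,98]),Z[(abs(X-48)<7)&(Z>42)&(abs(Y-36)<5)].min())
E
```

```text
at [0.5642 0.1174 0.2774] yaw -4.76 tilt [ 8.e-04  1.e-04 -1.e+00] n 2
[[1,-0.0,-0.01,0.49,0.0],[1,-0.0,-0.01,0.49,0.0]]
slot 45.05955852262315 50.21564621681816 rack [-80.50267375  79.67713593]
held [45.4019365 52.9642036] [35.12046878 36.28246592 36.71603992] 50.91077544466805
```

Call:
step_arm([
  [[1, 0, -0.03, 0, 0], [1, 0, 0, 0.2, 0], [1, 0, 0, 0.2, 0], [1, 0, 0, 0.15, 0], [1, 0, 0, 0, 0]],
])

```text
time: 7.75
position: [0.5617, 0.1172, 0.2533]
eef_rot: [-2.31, -2.126, 0.004]
force: [-0.5, 0.3, -1.2]
grip_width: 0.0075
grip_force: 42.7
```

Call:
step_arm([
  [[1, 0, 0.02, 0.15, 0], [1, 0, 0, 0.12, 0], [1, 0, 0, 0.06, 0], [1, 0, 0, 0.04, 0], [1, 0, 0, 0, 0]],
])

```text
time: 8.25
position: [0.5633, 0.1172, 0.24]
eef_rot: [-2.312, -2.127, 0.001]
force: [0.0, -0.1, -1.9]
grip_width: 0.0075
grip_force: 42.7
```

Call:
step_arm([
  [[1, 0, 0, 0.05, 0], [1, 0, 0, 0.05, 0], [1, 0, 0, 0, 0], [1, 0, 0, 0, 0]],
])

```text
time: 8.65
position: [0.564, 0.1174, 0.2382]
eef_rot: [2.311, 2.127, 0.001]
force: [-2.2, -0.0, 5.1]
grip_width: 0.0071
grip_force: 43.9
```

Floor contact felt at the expected height. Release with a small opening.

Call:
step_arm([
  [[0.9, 0, 0, 0, 0], [0.8, 0, 0, 0, 0], [0.7, 0, 0, 0, 0], [0.7, 0, 0, 0, 0], [0.7, 0, 0, 0, 0], [0.7, 0, 0, -0.3, 0], [0.7, 0, 0, -0.7, 0], [0.7, 0, 0, -1, 0], [0.7, 0, 0, -1, 0], [0.7, 0, 0, 0, 0], [0.7, 0, 0, 0, 0]],
])

```text
time: 9.75
position: [0.564, 0.1173, 0.359]
eef_rot: [2.31, 2.125, 0.006]
force: [0.4, 0.1, -0.2]
grip_width: 0.0255
grip_force: 0.0
```

```bash
python3 - <<'E'
from h import *
for n,t in(("wrist","w6"),("top","t6"),("scene","s6")): snap(n,t)
P=cloud("w6").reshape(-1,3);P=P[~np.isnan(P).any(1)]
a=np.radians(-4.7); ex=np.array([np.cos(a),np.sin(a)]); ey=np.array([-ex[1],ex[0]])
o=np.array([.5162,.1211]); X=(P[:,:2]-o)@ex*1000; Y=(P[:,:2]-o)@ey*1000; Z=P[:,2]*1000
for x0 in(-48,0,48):
  for z0 in(45,85):
    k=(abs(X-x0)<10)&(Z>z0)&(Z<z0+20)&(Y>20)&(Y<45); print(x0,z0,k.sum(),np.percentile(X[k],[2,98]).round(1),Y[k].max().round(1))
  k=(abs(X-x0)<10)&(Z>95)&(Z<125)&(Y<45)&(Y>-45);print(" top z",np.percentile(Z[k],[98]) if k.sum() else 0,k.sum())
for t in("t6","s6"):
    P=cloud(t).reshape(-1,3);P=P[~np.isnan(P).any(1)]
    X=(P[:,:2]-o)@ex*1000; Y=(P[:,:2]-o)@ey*1000; Z=P[:,2]*1000
    for x0 in(-46,2,50):
        k=(abs(X-x0)<12)&(Z>95)&(Z<130)&(abs(Y)<45);print(t,x0,k.sum(),np.percentile(Z[k],[50,95,99]).round(1) if k.sum() else 0)
a=cv2.imread("pics/w6.png");b=cv2.imread("pics/s6.png")[100:270,280:440]
cv2.imwrite("pics/c6.png",np.hstack([cv2.resize(a,(400,300)),cv2.resize(b,(282,300))]))
E
```

```text
-48 45 244 [-50.3 -43.8] 36.2
-48 85 373 [-50.2 -43.7] 36.0
 top z [110.41878773] 2353
0 45 143 [-3.5  3.9] 36.1
0 85 217 [-3.  4.] 36.1
 top z [110.42680294] 1882
48 45 52 [45.7 53.1] 36.7
48 85 80 [45.4 53.1] 36.8
 top z [110.59738392] 1486
t6 -46 68 [109.5 113.  113.7]
t6 2 74 [109.9 112.5 113.5]
t6 50 76 [108.8 112.7 113.3]
s6 -46 175 [104.  110.2 111.8]
s6 2 174 [104.  110.6 111.8]
s6 50 189 [104.9 110.3 111.9]
```

View pics/c6.png

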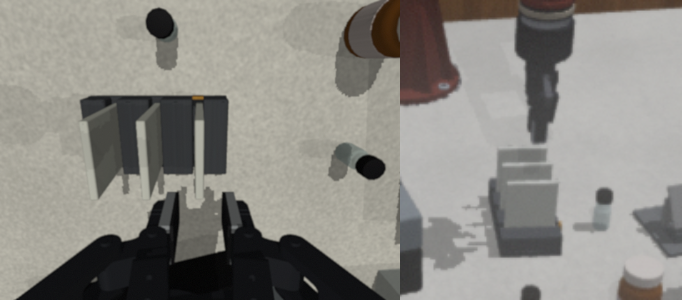

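The plate is seated level with the other two (tops all 110.5 mm). Now to the cover knob.

```bash
python3 - <<'E'
from h import *
plan([.45,-.162,.42],-78.8,.4,step=.035)
E
```

```text
at [0.5626 0.1172 0.3547] yaw -4.77 tilt [-3.2e-03 -3.0e-04 -1.0e+00] n 11
[[0.4,-0.65,-0.2,-0.15,0.98],[0.4,-0.67,-0.12,-0.15,0.98],[0.4,-0.68,-0.05,-0.15,0.98],[0.4,-0.68,0.04,-0.15,0.98],[0.4,-0.67,0.12,-0.15,0.98],[0.4,-0.66,0.19,-0.15,0.98],[0.4,-0.63,0.27,-0.15,0.98],[0.4,-0.59,0.34,-0.15,0.98],[0.4,-0.55,0.41,-0.15,0.98],[0.4,-0.5,0.47,-0.15,0.98],[0.4,-0.44,0.52,-0.15,0.98]]
```

Call:
step_arm([
  [[0.7, 0, 0, -0.8, 0], [0.7, 0, 0, -0.8, 0]],
])

```text
time: 10.1
position: [0.5624, 0.1171, 0.4171]
eef_rot: [-2.308, -2.124, 0.01]
force: [-0.5, -1.0, -0.3]
grip_width: 0.0255
grip_force: 0.0
```

Call:
step_arm([
  [[0.6, -0.65, -0.2, 0, 0.98], [0.5, -0.67, -0.12, 0, 0.98], [0.4, -0.68, -0.05, 0, 0.98], [0.4, -0.68, 0.04, 0, 0.98], [0.4, -0.67, 0.12, 0, 0.98], [0.4, -0.66, 0.19, 0, 0.98], [0.4, -0.63, 0.27, 0, 0.98], [0.4, -0.59, 0.34, 0, 0.98], [0.4, -0.55, 0.41, 0, 0.98], [0.4, -0.5, 0.47, 0, 0.98], [0.4, -0.44, 0.52, 0, 0.98], [0.4, 0, 0, 0, 0]],
])

```text
time: 11.3
position: [0.4496, -0.1632, 0.4184]
eef_rot: [-3.127, -0.297, 0.006]
force: [0.1, 0.5, 1.1]
grip_width: 0.0509
grip_force: 0.0
```

```bash
cat > k.py <<'E'
from h import *
import sys
t=sys.argv[1]; plan([.45,-.162,.42],-78.8,.4,step=.03); snap("wrist",t)
P=cloud(t).reshape(-1,3);P=P[~np.isnan(P).any(1)]
m=(P[:,2]>.12)&(P[:,2]<.14)&(P[:,0]>.3)&(P[:,0]<.9)&(P[:,1]>-.5)&(P[:,1]<.0)
print(m.sum(),rect(P[m]))
m=(P[:,2]>.168)&(P[:,2]<.195)&(abs(P[:,0]-.45)<.03)&(abs(P[:,1]+.162)<.03);Q=P[m]
print("knob",m.sum(),rect(Q),Q.mean(0),np.percentile(Q[:,2],[50,98]))
E
python3 k.py w7
```

```text
at [ 0.4496 -0.1632  0.4184] yaw -79.16 tilt [-3.7e-03  6.0e-04 -1.0e+00] n 1
[[0.4,0.02,-0.03,-0.04,-0.05]]
63336 (array([ 489.8, -219.5]), array([207., 260.]), 11.08)
knob 1635 (array([ 452.4, -163.1]), array([22.8, 26. ]), 11.53) [ 0.4548791  -0.16256428  0.1804488 ] [0.18169094 0.18420447]
```

View pics/w7.png

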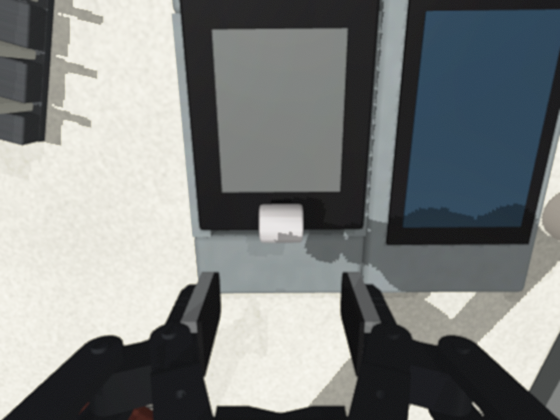

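Knob at px (281,221), centred between the fingers' line; world (0.452,-0.163). Descend and pinch its flat ends.

Call:
step_arm([
  [[0.4, 0.06, 0, 0.4, 0], [0.4, 0, 0, 0.7, 0], [0.4, 0, 0, 0.7, 0], [0.4, 0, 0, 0.4, 0], [0.4, 0, 0, 0, 0], [0.4, 0, 0, 0, 0]],
])

```text
time: 11.95
position: [0.4533, -0.1601, 0.3318]
eef_rot: [-3.125, -0.307, 0.002]
force: [0.7, -0.7, 0.4]
grip_width: 0.051
grip_force: 0.0
```

Call:
step_arm([
  [[0.6, 0, 0, 0, 0], [0.8, 0, 0, 0, 0], [1, 0, 0, 0, 0], [1, 0, 0, 0, 0], [1, 0, 0, 0, 0]],
], newtons=40)

```text
time: 12.45
position: [0.4538, -0.1617, 0.3337]
eef_rot: [3.123, 0.304, 0.005]
force: [1.1, -5.3, 2.6]
grip_width: 0.025
grip_force: 44.7
```

```bash
python3 - <<'E'
from h import *
plan([.452,-.163,.33],-79,1)
E
```

```text
at [ 0.4538 -0.1617  0.3337] yaw -78.87 tilt [ 0.0032 -0.003  -1.    ] n 1
[[1,-0.05,0.02,0.09,0.02]]
```

Call:
step_arm([
  [[1, 0.1, 0, -0.29, 0], [1, 0.12, 0, -0.28, 0], [1, 0.14, 0, -0.26, 0], [1, 0.16, 0, -0.25, 0], [1, 0.18, 0, -0.23, 0], [1, 0.2, 0, -0.22, 0], [1, 0, 0, 0, 0]],
])

```text
time: 13.15
position: [0.4891, -0.1547, 0.3929]
eef_rot: [3.124, 0.304, 0.001]
force: [3.0, -7.0, -6.6]
grip_width: 0.0251
grip_force: 41.9
```

Call:
step_arm([
  [[1, 0.22, 0, -0.2, 0], [1, 0.24, 0, -0.18, 0], [1, 0.26, 0, -0.16, 0], [1, 0.27, 0, -0.14, 0], [1, 0, 0, 0, 0], [1, 0, 0, 0, 0], [1, 0, 0, 0, 0]],
])

```text
time: 13.85
position: [0.5268, -0.1473, 0.4186]
eef_rot: [3.124, 0.303, -0.006]
force: [1.2, -6.9, -4.8]
grip_width: 0.0252
grip_force: 41.7
```

```bash
python3 - <<'E'
from h import *
s=state(); print(s["position"],s["force"],s["grip_width"],s["grip_force"])
for n in("scene","top","wrist"): snap(n,n+"9")
a=np.radians(11.1); ex=np.array([np.cos(a),np.sin(a)]); ey=np.array([-ex[1],ex[0]]); k=np.array([.4535,-.162])
for n in("scene9","top9","wrist9"):
    P=cloud(n).reshape(-1,3);P=P[~np.isnan(P).any(1)]
    U=(P[:,:2]-k)@ex; V=(P[:,:2]-k)@ey
    m=(abs(V)<.056)&(U>-.02)&(U<.14)&(P[:,2]>.15)&(P[:,2]<.235)&(abs(V)>.03)
    Q=np.c_[U,V,P[:,2]][m]
    if len(Q)>30:
        from numpy.linalg import lstsq
        c=np.median(Q,0); 
        for _ in range(4):
            cc,w,Vv=pca(Q); nn=Vv[:,0]; r=abs((Q-cc)@nn); Q=Q[r<max(2*np.median(r),.003)]
        print(n,len(Q),cc.round(3),nn.round(3),"angle",np.degrees(np.arctan2(abs(nn[0]),abs(nn[2]))).round(1))
a=cv2.imread("pics/wrist9.png");b=cv2.imread("pics/scene9.png")[80:280,140:330]
cv2.imwrite("pics/c9.png",np.hstack([cv2.resize(a,(400,300)),cv2.resize(b,(285,300))]))
E
```

```text
[ 0.52677587 -0.14734821  0.41863744] [ 1.15853311 -6.94628982 -4.81121695] 0.025233588682551836 41.73848032951355
scene9 729 [ 0.087 -0.003  0.191] [0.726 0.006 0.688] angle 46.5
top9 197 [0.06  0.017 0.22 ] [0.724 0.    0.69 ] angle 46.4
wrist9 16768 [0.083 0.    0.196] [0.725 0.003 0.689] angle 46.5
```

View pics/c9.png

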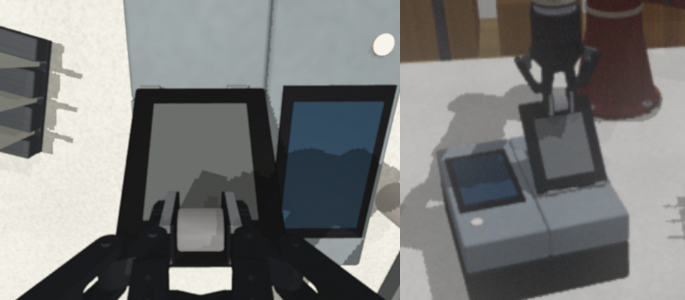

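Cover is held open, but measures 46.5°; add 3.5° along the arc.

Call:
step_arm([
  [[1, 0.1, 0, -0.05, 0], [1, 0.09, 0, -0.05, 0], [1, 0, 0, 0, 0], [1, 0, 0, 0, 0], [1, 0, 0, 0, 0], [1, 0, 0, 0, 0]],
])

```text
time: 14.6
position: [0.5336, -0.146, 0.4215]
eef_rot: [3.125, 0.303, -0.011]
force: [-0.1, -8.2, -7.8]
grip_width: 0.0249
grip_force: 41.3
```

```bash
cat > m.py <<'E'
from h import *
s=state(); print(s["time"],s["position"],s["force"],s["grip_width"],s["grip_force"])
for n in("scene","wrist"): snap(n,n+"10")
a=np.radians(11.1); ex=np.array([np.cos(a),np.sin(a)]); ey=np.array([-ex[1],ex[0]]); k=np.array([.4535,-.162])
for n in("scene10","wrist10"):
    P=cloud(n).reshape(-1,3);P=P[~np.isnan(P).any(1)]
    U=(P[:,:2]-k)@ex; V=(P[:,:2]-k)@ey
    m=(abs(V)<.056)&(U>-.02)&(U<.14)&(P[:,2]>.15)&(P[:,2]<.235)&(abs(V)>.03)
    Q=np.c_[U,V,P[:,2]][m]
    for _ in range(4):
        cc,w,Vv=pca(Q); nn=Vv[:,0]; r=abs((Q-cc)@nn); Q=Q[r<max(2*np.median(r),.003)]
    print(n,len(Q),"angle",np.degrees(np.arctan2(abs(nn[0]),abs(nn[2]))).round(1))
P=cloud("scene10").reshape(-1,3);P=P[~np.isnan(P).any(1)]
m=(P[:,0]>.4)&(P[:,0]<.65)&(P[:,1]>.03)&(P[:,1]<.2)&(P[:,2]>.1)&(P[:,2]<.125); print("rack tops",[np.percentile(P[m&(abs(P[:,0]-x)<.02),2],95).round(4) for x in(.467,.515,.563)])
E
python3 m.py
```

```text
14.6 [ 0.53359957 -0.14604413  0.42148179] [-0.07593856 -8.15648851 -7.81767436] 0.024944679942527383 41.263723969459534
scene10 705 angle 49.5
wrist10 15427 angle 49.4
rack tops [np.float64(0.111), np.float64(0.1106), np.float64(0.1111)]
```

```bash
python3 -c "
from rig import *
print(job_done())"
```

```text
the job is handed in; nothing more can be done
None
```

The white plate stands fully home in the free slot and has been released; the photometer cover is being held by its knob at about 49.5° open, and the job was handed in at about 15 s of the 53 s allowed.

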